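# Weigh and seat look-alike hubs

### The arm

A 7-joint arm with a two-finger parallel gripper is mounted at the origin on the work surface. World frame = base frame: x ahead of the robot, y to its left, z up, the work surface at z = 0. Lengths are in m, angles in rad, forces in N, time in s.
With the tool pointing down it reaches from about 0.425 to 0.95 m from the base axis. Payload 4.7 kg.
Tool frame: the origin (TCP) lies on the mounting face of the last link; the fingertips stand 173 mm ahead of it and the grasp point (between the pads) lies 155 mm ahead of it; z points along the fingers, y is the line along which they close (so a half turn about z gives the same grasp; the last joint's range is limited). The gripper opens to 85 mm and grips with 20 to 120 N. Pads are 22 mm wide; open, the fingers measure 114 mm over their backs; the gripper's body (76 mm by 85 mm) begins 54 mm behind the grasp point. The pads swing forward as they close: fully open they stand 13 mm farther back than shut.
Start: joints at [1.264, 0.469, -0.049, 1.532, 0.024, 1.141, -0.082], TCP at [0.185, -0.649, 0.405] pointing down, gripper open.
Joint ranges: [-2.59, 2.59], [-0.33, 1.99], [-1.39, 1.29], [0.1, 2.45], [-1.04, 4.18], [0.21, 1.99], [-2.66, 2.66]. Speed limits (rad/s): [2.57, 2.57, 3.14, 3.14, 3.14, 3.14, 3.14].

### API

Orientations are given as a unit quaternion [w, x, y, z].
In Python, from station import * gives the robot as it stands.
- The arm moves only by the tool play_rows, never from a script. Its argument "motion" is text: rows parted by semicolons, each of 6 numbers parted by spaces: the shift along the tool's x, y, z each as a share of 0.25 m, from -1 to 1, then the turn, a rotation vector about the tool's x, y, z each as a share of 120 degrees, from -1 to 1. In form: dx dy dz wx wy wz; .... A call has 1 to 10 rows; each row is the pose to reach, as a shift and turn from the pose commanded when the call began, along the tool's axes at that moment; what a row does not reach only later rows make up. A row lasts 1/10 s, in which the tool goes at most 50 mm and 8.59 degrees, less where a joint would pass 70% of its speed; a pose out of reach is approached as far as the arm can. A call with a number of a shift or a turn outside -1 to 1 is refused whole. A call with a gripper value outside its range is refused whole. "claw" is the opening, from -1 (shut) to 1 (fully open), set as the call begins (left out, the last holds). The fingers move at their own pace and stop on an object; the grip force is fixed at half the most. Time passes only in rows, so rows that repeat a pose let the fingers close. It gives the time, the measured TCP pose, the force, the opening and the grip force at its end, in the units of the state.
- sense(): the state, without advancing time (a new reading comes with each control period).
- capture(name): name is "side" or "top"; returns a dict with "color" (384x512x3 uint8, blue, green, red), "K" (3x3 intrinsics, pixels), "view" (4x4, takes a point from world to camera coordinates). Camera axes: x right, y down, z forward; pixel columns grow to the right and rows downward; lengths in m; the calibration is good to about 2 mm. A picture is of the moment at which its call begins. There is no depth.
- job_done(): hands the job in; it is judged then, once.
The state is a dict: "clock": time; "joint_positions": joint angles; "joint_vel": joint speeds; "joint_torque": joint torques, N m; "eef_pos": TCP position; "orientation": TCP orientation; "contact_force": force on the tool from outside, world axes, zero at the start; "torque": the same for the moment, N m; "opening": opening from 0.0 (shut) to 1.0 (fully open); "grip_force": force on a finger pad.
Only numpy, scipy, OpenCV 4.12 (cv2) and the standard library are available. Lean on these libraries where they do the work, as an engineer would, in place of code of your own. Each camera call takes 0.05 s, during which the arm holds its last target. There are 200 camera calls.

### The job

Three steel hubs on the wooden rack look alike but one is hollow (about 0.18 kg), one is a filled canister (about 0.38 kg) and one is solid (about 0.68 kg): lift each to feel which it is. Put the hollow hub in the well with one rivet head, the canister in the well with two and the solid hub in the well with three, and press each gently down until its stiff ejector pad is fully home, never loading a well with more than 30 N. Let go of everything and leave the screw tray, leaflets and tape roll where they are.

Things in the scene. Friction and masses are not known exactly. Their poses are not given: they have to be found in the camera images.
- rack: Fixed wooden board 260 x 90 x 20 mm with three round nests in a row along its x axis (points nest_1 to nest_3); origin at the centre of its underside, z up. A steel hub stands upright in each nest at the start. The hubs look exactly alike and are not tracked: they differ only in mass (0.18, 0.38 or 0.68 kg, each within 7 percent), and which stands where is unknown.
- nest_1 (a point): Centre of the floor of a nest, at x = -80 mm of the rack, 10 mm above the table. Nest 10 mm deep, 47 mm wide; the hub in it stands upright with its foot at this height and within 1.5 mm of this point. Hub: plain steel cylinder 44 mm in diameter, 70 mm tall, bottom 5 mm chamfered down to 37 mm, top edge broken by 2 to 3 mm.
- nest_2 (a point): Centre of the floor of a nest, at x = 0 mm of the rack, 10 mm above the table. Nest 10 mm deep, 47 mm wide; the hub in it stands upright with its foot at this height and within 1.5 mm of this point. Hub: plain steel cylinder 44 mm in diameter, 70 mm tall, bottom 5 mm chamfered down to 37 mm, top edge broken by 2 to 3 mm.
- nest_3 (a point): Centre of the floor of a nest, at x = 80 mm of the rack, 10 mm above the table. Nest 10 mm deep, 47 mm wide; the hub in it stands upright with its foot at this height and within 1.5 mm of this point. Hub: plain steel cylinder 44 mm in diameter, 70 mm tall, bottom 5 mm chamfered down to 37 mm, top edge broken by 2 to 3 mm.
- well_light: Fixed grey block 80 x 80 mm, 50 mm tall, with a low ledge on its +x side (20 mm wide, 30 mm tall) carrying one rivet head in brass, 18 mm wide: the well for the hollow hub (about 0.18 kg, 1.8 N). Origin at the centre of the block's underside, under the well's axis; z up. Well: round hole 46.5 mm wide, 3 mm chamfer at the mouth, floor 35 mm below the top, with an ejector pad in it.
- well_light_mouth (a point): Centre of the mouth of well_light, level with the block's top, 50 mm above the table.
- pad_light (a joint): Ejector pad in well_light: steel disc 40 mm wide, 6 mm thick, sliding down against about 8 N of friction, no spring; it stays where pushed and no hub's weight alone moves it. 0 = raised, top 19 mm below the mouth; 0.010 = fully down on a hard stop, top 29 mm below the mouth (a hub then stands 41 mm out of the block). Starts at 0 to 0.004.
- well_medium: Fixed grey block 80 x 80 mm, 50 mm tall, with a low ledge on its +x side (20 mm wide, 30 mm tall) carrying two rivet heads in brass, 18 mm wide: the well for the filled canister (about 0.38 kg, 3.7 N). Origin at the centre of the block's underside, under the well's axis; z up. Well: round hole 46.5 mm wide, 3 mm chamfer at the mouth, floor 35 mm below the top, with an ejector pad in it.
- well_medium_mouth (a point): Centre of the mouth of well_medium, level with the block's top, 50 mm above the table.
- pad_medium (a joint): Ejector pad in well_medium: steel disc 40 mm wide, 6 mm thick, sliding down against about 8 N of friction, no spring; it stays where pushed and no hub's weight alone moves it. 0 = raised, top 19 mm below the mouth; 0.010 = fully down on a hard stop, top 29 mm below the mouth (a hub then stands 41 mm out of the block). Starts at 0 to 0.004.
- well_heavy: Fixed grey block 80 x 80 mm, 50 mm tall, with a low ledge on its +x side (20 mm wide, 30 mm tall) carrying three rivet heads in brass, 18 mm wide: the well for the solid hub (about 0.68 kg, 6.7 N). Origin at the centre of the block's underside, under the well's axis; z up. Well: round hole 46.5 mm wide, 3 mm chamfer at the mouth, floor 35 mm below the top, with an ejector pad in it.
- well_heavy_mouth (a point): Centre of the mouth of well_heavy, level with the block's top, 50 mm above the table.
- pad_heavy (a joint): Ejector pad in well_heavy: steel disc 40 mm wide, 6 mm thick, sliding down against about 8 N of friction, no spring; it stays where pushed and no hub's weight alone moves it. 0 = raised, top 19 mm below the mouth; 0.010 = fully down on a hard stop, top 29 mm below the mouth (a hub then stands 41 mm out of the block). Starts at 0 to 0.004.
- screw_tray: Bystander: loose wooden tray of screws, 120 x 170 x 45 mm, origin at the centre of its underside.
- leaflets: Bystander: loose pile of leaflets, 100 x 140 x 40 mm, origin at the centre of its underside.
- tape_roll: Bystander: loose clear tape roll lying flat, 96 mm across, 45 mm tall, origin at the centre of its underside.

How it is judged:
By the outcome, as a careful person would: the job done as asked, in the order asked, and still so for the second after the job is handed in, with the robot touching nothing.
It also fails if it takes over 72 s, if anything falls off the work surface, if the arm or the gripper's body presses on something with over 40 N, if the wrist force passes 120 N, or if a joint passes its speed limit or range.

## Working session

There is one attempt and no reset: what is moved stays moved. The work goes in short steps, Python scripts to look and compute and a tool call to move; the robot and the scene stay as the last step left them, time stands still between calls to the robot, and variables do not carry over. Pictures are saved under pics/ and viewed, at most 10 in all, crops included, and the job is handed in when it is done.

Besides the shell and the picture viewer there is one more tool, called as name(argument=value, ...), one argument or row to a line, values as JSON. play_rows: Moves the arm, as the interface text tells. Shift numbers are shares of 0.25 m and turn numbers shares of 120 degrees, none past 1 either way. Its arguments: {"type":"object","properties":{"motion":{"type":"string"},"claw":{"type":"number"}},"required":["motion"]}

```bash
mkdir -p pics; ls
python3 - <<'E'
from station import *
import cv2,numpy as np
for n in("top","side"):
    c=capture(n); cv2.imwrite(f"pics/{n}0.png",cv2.resize(c["color"],(800,600),interpolation=cv2.INTER_CUBIC)); print(n,c["K"].tolist(),np.round(c["view"],4).tolist())
s=sense()
for k,v in s.items(): print(k,v)
E
```

```text
pics
top [[453.83730086960804, 0.0, 257.62537001085866], [0.0, 453.83730086960804, 206.44910917566108], [0.0, 0.0, 1.0]] [[0.0157, -0.9998, -0.0142, -0.0282], [-0.9908, -0.0136, -0.1343, 0.6043], [0.1341, 0.0161, -0.9908, 1.0824], [0.0, 0.0, 0.0, 1.0]]
side [[354.48502462102596, 0.0, 248.51837364519352], [0.0, 354.48502462102596, 186.31284656872964], [0.0, 0.0, 1.0]] [[-0.9868, -0.1617, -0.0089, 0.5825], [-0.1035, 0.6718, -0.7335, 0.1378], [0.1246, -0.7229, -0.6796, 0.8495], [0.0, 0.0, 0.0, 1.0]]
clock 0.1
joint_positions [ 1.26408182  0.46938074 -0.04859342  1.53353606  0.0241122   1.14102516
 -0.08232158]
joint_vel [-0.00015082 -0.00299294  0.0009832  -0.00337694  0.00126753 -0.00101448
 -0.00081226]
joint_torque [ 2.23310531e-04 -5.11513603e+01 -4.71888715e-02 -2.38391036e+01
  1.07871200e-02  4.30367378e-03  3.23489076e-05]
eef_pos [ 0.18508648 -0.64891237  0.40376891]
orientation [-8.67355139e-04  9.90366791e-01  1.38466033e-01 -1.58068197e-04]
contact_force [-0.01002672 -0.46408984 -0.06058932]
torque [-0.05448451  0.03054095 -0.01055486]
grip_force 0.0
opening 1.0003064857871655
```

View pics/top0.png

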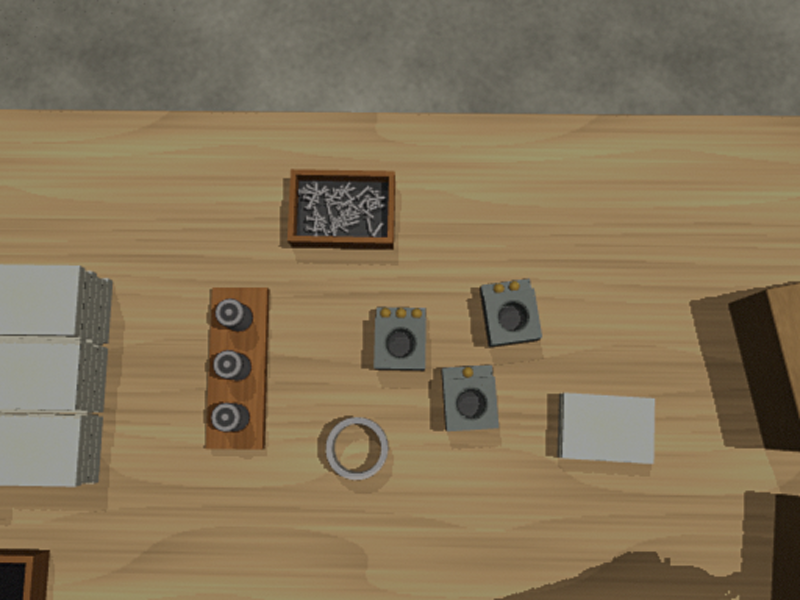

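View pics/side0.png

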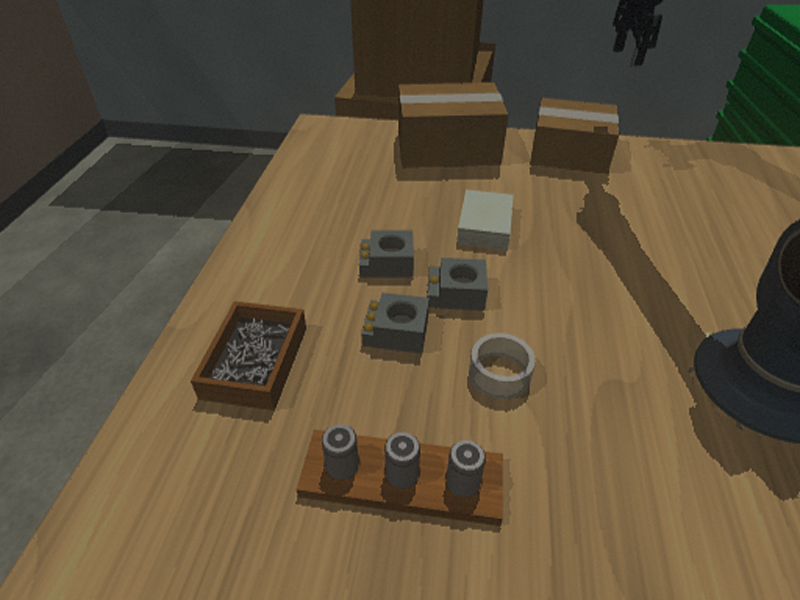

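The top view (800-scale) shows the rack at about (237,368) with hubs at (229,313), (229,365) and (226,417). The three-rivet well is at (400,343), two-rivet at (513,317) and one-rivet at (471,404). Next I'll enlarge these.

Run:
```python
from station import *
import cv2,numpy as np
c=capture("top"); im=c["color"]; np.save("top.npy",im)
a=cv2.resize(im[172:282,232:352],None,fx=5,fy=5,interpolation=cv2.INTER_CUBIC)
cv2.imwrite("pics/wells.png",a)
b=cv2.resize(im[180:292,125:180],None,fx=5,fy=5,interpolation=cv2.INTER_CUBIC)
cv2.imwrite("pics/rack.png",b)
```

```text
(no output)
```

View pics/wells.png

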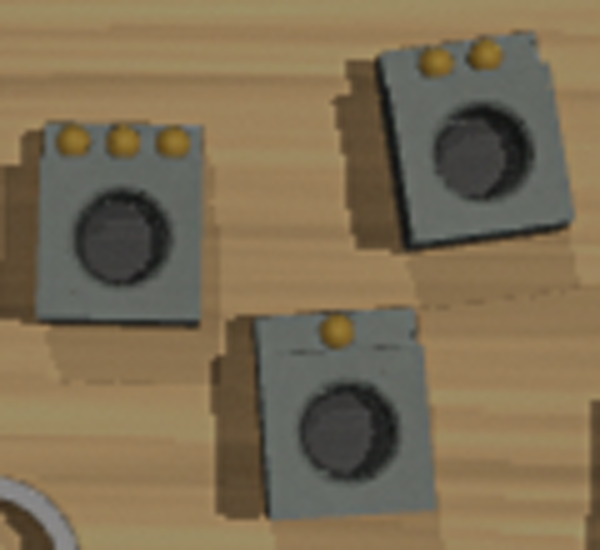

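View pics/rack.png

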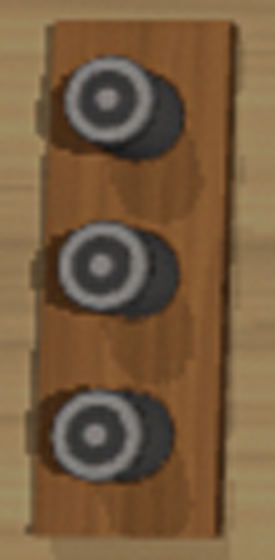

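In the wells crop, the mouths are at heavy (123,237), medium (483,151) and light (350,432). In the rack crop, the hub tops are at (108,100), (101,266) and (96,435). I'll convert these and cross-check against the side view.

```bash
cat > h.py <<'E'
from station import *
import cv2,numpy as np
from scipy.spatial.transform import Rotation as R
def ray(c,u,v,z):
    K,V=np.array(c["K"]),np.array(c["view"]); d=V[:3,:3].T@np.linalg.inv(K)@[u,v,1]; o=-V[:3,:3].T@V[:3,3]
    return o+d*(z-o[2])/d[2]
def proj(c,p):
    q=np.array(c["K"])@(np.array(c["view"])@[*p,1])[:3]; return q[:2]/q[2]
E
python3 - <<'E'
from h import *
t=capture("top"); s=capture("side")
f=lambda u,o:o+(u+.5)/5-.5
P={}
for n,(u,v) in dict(heavy=(123,237),medium=(483,151),light=(350,432)).items(): P[n]=ray(t,f(u,232),f(v,172),.05)
for n,(u,v) in dict(hubA=(108,100),hubB=(101,266),hubC=(96,435)).items(): P[n]=ray(t,f(u,125),f(v,180),.08)
# block corner directions: -x edge
for n,(a,b) in dict(heavy=((37,320),(199,324)),medium=((410,246),(573,222)),light=((269,519),(435,508))).items():
    d=ray(t,f(b[0],232),f(b[1],172),.05)-ray(t,f(a[0],232),f(a[1],172),.05); print(n,np.hypot(*d[:2]),np.degrees(np.arctan2(d[1],d[0])))
for n,(a,b) in dict(rackL=((52,22),(30,532)),rackR=((234,25),(220,536))).items():
    d=ray(t,f(a[0],125),f(a[1],180),.02)-ray(t,f(b[0],125),f(b[1],180),.02); print(n,np.hypot(*d[:2]),np.degrees(np.arctan2(d[1],d[0])))
im=s["color"].copy()
big=cv2.resize(im[130:340,180:340],None,fx=3.75,fy=3.75,interpolation=cv2.INTER_CUBIC)[:600]
big=cv2.resize(im[140:340,180:350],None,fx=3,fy=3,interpolation=cv2.INTER_CUBIC)
for n,p in P.items():
    print(n,np.round(p,4)); q=(proj(s,p)-[180,140]+.5)*3-.5; cv2.drawMarker(big,tuple(np.round(q).astype(int).tolist()),(0,0,255),cv2.MARKER_CROSS,8,1)
    r=.022 if 'hub' in n else .02625
    pts=[((proj(s,p+r*np.array([np.cos(a),np.sin(a),0]))-[180,140]+.5)*3-.5) for a in np.linspace(0,6.28,60)]
    cv2.polylines(big,[np.round(pts).astype(np.int32)],True,(0,255,0),1)
cv2.imwrite("pics/s1.png",big)
E
```

```text
heavy 0.07884018711051062 -90.5728423545228
medium 0.08044187769566115 -80.7744527644216
light 0.079863804582069 -85.33914112190733
rackL 0.2560875374020134 0.5435250440091075
rackR 0.2561815018564813 0.8148553462774469
heavy [ 0.5724 -0.0165  0.05  ]
medium [ 0.6173 -0.1923  0.05  ]
light [ 0.4794 -0.1275  0.05  ]
hubA [0.6123 0.2477 0.08  ]
hubB [0.5325 0.2472 0.08  ]
hubC [0.4529 0.2456 0.08  ]
```

View pics/s1.png

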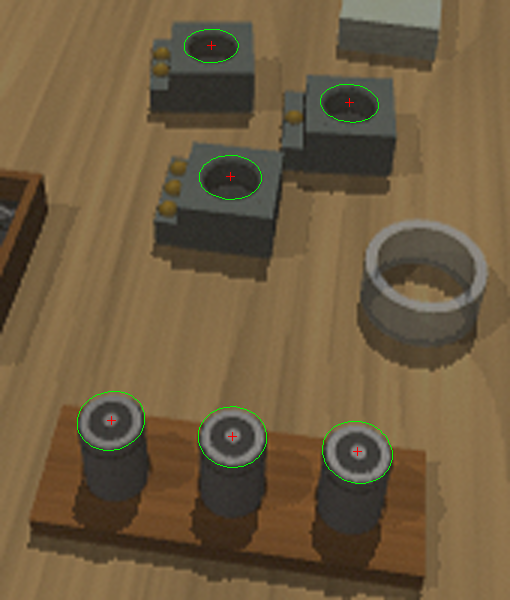

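play_rows(
  motion="0.72 -0.772 0 0 0 0.133; 0.72 -0.772 0 0 0 0.133; 0.72 -0.772 0 0 0 0.133; 0.72 -0.772 0 0 0 0.133; 0.72 -0.772 0 0 0 0.133; 0.72 -0.772 0 0 0 0.133; 0.72 -0.772 0 0 0 0.133",
  claw=1,
)

```text
clock: 0.95
eef_pos: [0.3067, -0.4122, 0.4051]
orientation: [0.0, 1.0, 0.002, 0.0]
contact_force: [-0.7, -0.0, -0.1]
opening: 0.998
grip_force: 0.0
```

play_rows(
  motion="0.48 -1 0.2 0 0 0; 0.48 -1 0.2 0 0 0; 0.48 -1 0.2 0 0 0; 0.48 -1 0.2 0 0 0; 0.48 -1 0.2 0 0 0; 0.48 -1 0.2 0 0 0",
)

```text
clock: 1.55
eef_pos: [0.4266, -0.1633, 0.3544]
orientation: [-0.0, 1.0, -0.0, 0.0]
contact_force: [-0.4, -0.8, -1.1]
opening: 0.997
grip_force: 0.0
```

play_rows(
  motion="0.4 -1 0 0 0 0; 0.4 -1 0 0 0 0; 0.4 -1 0 0 0 0; 0.4 -1 0 0 0 0; 0.4 -1 0 0 0 0; 0.4 -1 0 0 0 0",
)

```text
clock: 2.15
eef_pos: [0.528, 0.0885, 0.3548]
orientation: [-0.001, 1.0, 0.001, 0.001]
contact_force: [-1.0, -0.2, -0.1]
opening: 1.002
grip_force: 0.0
```

play_rows(
  motion="0.336 -0.636 0.2 0 0 0; 0.336 -0.636 0.2 0 0 0; 0.336 -0.636 0.2 0 0 0; 0.336 -0.636 0.2 0 0 0; 0.336 -0.636 0.2 0 0 0; 0.336 -0.636 0.2 0 0 0; 0.336 -0.636 0.2 0 0 0; 0.336 -0.636 0.2 0 0 0",
)

```text
clock: 2.95
eef_pos: [0.6104, 0.2423, 0.3051]
orientation: [0.001, 1.0, -0.002, 0.0]
contact_force: [-0.6, -0.1, 0.3]
opening: 1.003
grip_force: 0.0
```

```bash
cat > st.py <<'E'
from h import *
s=sense(); print(s["clock"],np.round(s["eef_pos"],4),np.round(s["orientation"],4),np.round(s["contact_force"],2),np.round(s["torque"],2),s["opening"],np.round(s["joint_positions"],2))
E
python3 st.py
```

```text
2.95 [0.6104 0.2423 0.3051] [ 6.0e-04  1.0e+00 -1.9e-03  4.0e-04] [-0.57 -0.07  0.32] [-0.03  0.02  0.05] 1.0029984294613898 [-0.15  0.57 -0.41  1.66  0.27  0.97 -2.24]
```

play_rows(
  motion="0.008 -0.02 0.12 0 0 0; 0.008 -0.02 0.24 0 0 0; 0.008 -0.02 0.352 0 0 0; 0.008 -0.02 0.352 0 0 0; 0.008 -0.02 0.352 0 0 0",
)

```text
clock: 3.45
eef_pos: [0.6122, 0.2488, 0.2174]
orientation: [0.0, 1.0, -0.001, 0.0]
contact_force: [0.9, 1.3, 0.4]
opening: 1.002
grip_force: 0.0
```

```bash
python3 st.py
```

```text
3.45 [0.6122 0.2488 0.2174] [ 1.e-04  1.e+00 -1.e-03  2.e-04] [0.86 1.27 0.44] [ 0.05 -0.07 -0.02] 1.0018839072401384 [-0.19  0.67 -0.38  1.7   0.32  0.82 -2.28]
```

play_rows(
  motion="0 0 0 0 0 0; 0 0 0 0 0 0; 0 0 0 0 0 0; 0 0 0 0 0 0; 0 0 0 0 0 0; 0 0 0 0 0 0",
  claw=-1,
)

```text
clock: 4.05
eef_pos: [0.6124, 0.2497, 0.2186]
orientation: [-0.0, 1.0, -0.001, 0.001]
contact_force: [-0.2, -1.0, 4.9]
opening: 0.5
grip_force: 60.1
```

```bash
python3 st.py
```

```text
4.05 [0.6124 0.2497 0.2186] [-1.0e-04  1.0e+00 -5.0e-04  1.2e-03] [-0.22 -0.99  4.94] [-0.23  0.26 -0.  ] 0.5003599938375021 [-0.19  0.67 -0.38  1.7   0.32  0.82 -2.28]
```

play_rows(
  motion="0 0 -0.1 0 0 0; 0 0 -0.2 0 0 0; 0 0 -0.32 0 0 0; 0 0 -0.32 0 0 0; 0 0 -0.32 0 0 0; 0 0 -0.32 0 0 0; 0 0 -0.32 0 0 0; 0 0 -0.32 0 0 0",
)

```text
clock: 4.85
eef_pos: [0.6116, 0.2494, 0.2954]
orientation: [0.0, 1.0, -0.0, -0.001]
contact_force: [-0.3, -0.1, -2.3]
opening: 0.501
grip_force: 61.4
```

```bash
python3 st.py
```

```text
4.85 [0.6116 0.2494 0.2954] [ 5.e-04  1.e+00 -3.e-04 -1.e-03] [-0.25 -0.05 -2.26] [-0.02 -0.03 -0.01] 0.5014149437649659 [-0.16  0.58 -0.41  1.66  0.27  0.96 -2.25]
```

play_rows(
  motion="-0.1 0.96 0 0 0 0; -0.1 0.96 0 0 0 0; -0.1 0.96 0 0 0 0; -0.1 0.96 0 0 0 0; -0.1 0.96 0 0 0 0",
)

```text
clock: 5.35
eef_pos: [0.586, 0.0064, 0.2962]
orientation: [0.001, 1.0, -0.001, -0.001]
contact_force: [-0.0, 0.0, -2.3]
opening: 0.497
grip_force: 61.5
```

play_rows(
  motion="-0.428 0.548 0 0 0 0; -0.428 0.548 0 0 0 0; -0.428 0.548 0 0 0 0; -0.428 0.548 0 0 0 0; -0.428 0.548 0 0 0 0; -0.428 0.548 0 0 0 0; -0.428 0.548 0 0 0 0",
)

```text
clock: 6.05
eef_pos: [0.4803, -0.1262, 0.2968]
orientation: [-0.0, 1.0, 0.001, 0.0]
contact_force: [-0.1, -0.0, -1.5]
opening: 0.501
grip_force: 61.6
```

```bash
python3 st.py
```

```text
6.05 [ 0.4803 -0.1262  0.2968] [-3.e-04  1.e+00  6.e-04  5.e-04] [-0.13 -0.   -1.53] [ 0.07 -0.02  0.02] 0.5013811609882429 [ 0.51  0.34 -0.4   2.04  0.19  0.79 -1.58]
```

play_rows(
  motion="0 0 0 0 0 0",
)

```text
clock: 6.15
eef_pos: [0.4803, -0.126, 0.2967]
orientation: [-0.0, 1.0, 0.001, 0.0]
contact_force: [0.3, 0.2, -2.0]
opening: 0.498
grip_force: 61.6
```

play_rows(
  motion="0 0 0 0 0 0",
)

```text
clock: 6.25
eef_pos: [0.4801, -0.1263, 0.2966]
orientation: [-0.0, 1.0, 0.001, 0.0]
contact_force: [-0.3, -0.2, -2.1]
opening: 0.497
grip_force: 61.6
```

Run:
```python
from h import *
F=[];P=[]
for i in range(4):
    c=capture("side" if i else "top"); s=sense(); F.append(s["contact_force"]);P.append(s["eef_pos"])
    if i<2: cv2.imwrite(f"pics/l{i}.png",c["color"])
print(s["clock"]);print(np.round(F,2));print(np.round(P,4))
```

```text
6.45
[[-0.64 -0.03 -2.65]
 [-1.05  0.05 -2.36]
 [-0.13  0.15 -1.58]
 [-0.44 -0.17 -1.61]]
[[ 0.48   -0.1265  0.2967]
 [ 0.4799 -0.1266  0.2966]
 [ 0.4798 -0.1268  0.2967]
 [ 0.4797 -0.127   0.2966]]
```

play_rows(
  motion="0 0 0.1 0 0 0; 0 0 0.15 0 0 0; 0 0 0.172 0 0 0; 0 0 0.172 0 0 0; 0 0 0.172 0 0 0",
)

```text
clock: 6.95
eef_pos: [0.4798, -0.1273, 0.254]
orientation: [0.0, 1.0, -0.0, 0.0]
contact_force: [0.5, 0.5, -2.0]
opening: 0.501
grip_force: 61.6
```

play_rows(
  motion="0 0 0.012 0 0 0; 0 0 0.024 0 0 0; 0 0 0.024 0 0 0; 0 0 0.024 0 0 0",
)

```text
clock: 7.35
eef_pos: [0.4797, -0.1267, 0.2478]
orientation: [-0.0, 1.0, -0.0, 0.0]
contact_force: [-0.9, 4.3, -0.7]
opening: 0.5
grip_force: 61.6
```

```bash
python3 st.py
```

```text
7.35 [ 0.4797 -0.1267  0.2478] [-4.e-04  1.e+00 -1.e-04  3.e-04] [-0.92  4.29 -0.73] [ 1.1   0.07 -0.07] 0.4997236680491085 [ 0.48  0.42 -0.38  2.08  0.24  0.68 -1.62]
```

play_rows(
  motion="0 -0.005 0 0 0 0; 0 -0.005 0.008 0 0 0; 0 -0.005 0.016 0 0 0; 0 -0.005 0.016 0 0 0",
)

```text
clock: 7.75
eef_pos: [0.4796, -0.1263, 0.2434]
orientation: [0.0, 1.0, -0.0, 0.0]
contact_force: [-0.3, 2.4, -2.3]
opening: 0.5
grip_force: 61.6
```

```bash
python3 st.py
```

```text
7.75 [ 0.4796 -0.1263  0.2434] [ 1.e-04  1.e+00 -4.e-04  1.e-04] [-0.29  2.38 -2.26] [ 0.42 -0.05 -0.05] 0.4997706655385852 [ 0.48  0.42 -0.37  2.08  0.24  0.67 -1.63]
```

play_rows(
  motion="0 -0.004 0 0 0 0; 0 -0.004 0.008 0 0 0; 0 -0.004 0.016 0 0 0; 0 -0.004 0.024 0 0 0; 0 -0.004 0.032 0 0 0; 0 -0.004 0.032 0 0 0",
)

```text
clock: 8.35
eef_pos: [0.4796, -0.1253, 0.2359]
orientation: [0.0, 1.0, -0.0, -0.0]
contact_force: [-1.3, -0.7, 1.3]
opening: 0.501
grip_force: 61.8
```

```bash
python3 st.py
```

```text
8.35 [ 0.4796 -0.1253  0.2359] [ 3.e-04  1.e+00 -4.e-04 -0.e+00] [-1.33 -0.69  1.33] [-0.14  0.15  0.01] 0.500655998039854 [ 0.47  0.44 -0.37  2.09  0.25  0.66 -1.64]
```

play_rows(
  motion="0 0 0.006 0 0 0; 0 0 0.012 0 0 0; 0 0 0.018 0 0 0; 0 0 0.024 0 0 0; 0 0 0.024 0 0 0; 0 0 0.024 0 0 0",
)

```text
clock: 8.95
eef_pos: [0.4796, -0.1252, 0.2301]
orientation: [0.0, 1.0, -0.0, 0.0]
contact_force: [-2.3, -0.9, 4.6]
opening: 0.503
grip_force: 62.0
```

```bash
python3 st.py
```

```text
8.95 [ 0.4796 -0.1252  0.2301] [ 3.e-04  1.e+00 -5.e-04  1.e-04] [-2.35 -0.88  4.63] [-0.11  0.41  0.01] 0.5033598255952831 [ 0.46  0.45 -0.36  2.09  0.26  0.65 -1.65]
```

play_rows(
  motion="-0.002 0 0.004 0 0 0; -0.002 0 0.008 0 0 0; -0.002 0 0.008 0 0 0; -0.002 0 0.008 0 0 0",
)

```text
clock: 9.35
eef_pos: [0.4796, -0.1251, 0.2292]
orientation: [0.001, 1.0, -0.0, 0.001]
contact_force: [-4.3, -0.2, 14.3]
opening: 0.497
grip_force: 62.7
```

```bash
python3 st.py
```

```text
9.35 [ 0.4796 -0.1251  0.2292] [ 6.e-04  1.e+00 -5.e-04  7.e-04] [-4.25 -0.21 14.31] [0.06 0.91 0.04] 0.4973763449021034 [ 0.46  0.45 -0.36  2.09  0.26  0.64 -1.65]
```

play_rows(
  motion="-0.002 0 0.001 0 0 0; -0.002 0 0.002 0 0 0; -0.002 0 0.002 0 0 0",
)

```text
clock: 9.65
eef_pos: [0.4794, -0.1251, 0.2292]
orientation: [0.001, 1.0, -0.001, 0.001]
contact_force: [-3.9, -0.9, 17.7]
opening: 0.498
grip_force: 63.1
```

```bash
python3 st.py
```

```text
9.65 [ 0.4794 -0.1251  0.2292] [ 7.0e-04  1.0e+00 -5.0e-04  1.2e-03] [-3.89 -0.94 17.75] [0.12 0.9  0.02] 0.4979449560388648 [ 0.46  0.45 -0.36  2.09  0.26  0.64 -1.65]
```

play_rows(
  motion="0 0 -0.004 0 0 0; 0 0 -0.008 0 0 0",
)

```text
clock: 9.85
eef_pos: [0.4789, -0.1252, 0.2296]
orientation: [0.0, 1.0, -0.0, 0.001]
contact_force: [0.6, 0.0, -1.6]
opening: 0.5
grip_force: 61.6
```

play_rows(
  motion="0 0 0 0 0 0; 0 0 0 0 0 0; 0 0 0 0 0 0; 0 0 0 0 0 0",
  claw=1,
)

```text
clock: 10.25
eef_pos: [0.4785, -0.125, 0.229]
orientation: [-0.0, 1.0, -0.0, -0.0]
contact_force: [0.3, -0.5, 1.1]
opening: 0.999
grip_force: 0.0
```

```bash
python3 st.py
```

```text
10.25 [ 0.4785 -0.125   0.229 ] [-1.e-04  1.e+00 -3.e-04 -1.e-04] [ 0.26 -0.51  1.07] [-0.01 -0.05  0.01] 0.9992496388869074 [ 0.46  0.45 -0.36  2.1   0.26  0.64 -1.65]
```

play_rows(
  motion="0 0 -0.1 0 0 0; 0 0 -0.2 0 0 0; 0 0 -0.32 0 0 0; 0 0 -0.32 0 0 0",
)

```text
clock: 10.65
eef_pos: [0.48, -0.125, 0.3127]
orientation: [0.001, 1.0, -0.0, 0.004]
contact_force: [0.9, 0.0, -0.4]
opening: 0.998
grip_force: 0.0
```

play_rows(
  motion="0.212 -0.8 0 0 0 0; 0.212 -0.8 0 0 0 0; 0.212 -0.8 0 0 0 0; 0.212 -0.8 0 0 0 0; 0.212 -0.8 0 0 0 0",
)

```text
clock: 11.15
eef_pos: [0.5319, 0.0821, 0.3091]
orientation: [-0.002, 1.0, 0.005, 0.001]
contact_force: [0.1, -0.2, -0.0]
opening: 1.002
grip_force: 0.0
```

play_rows(
  motion="0 -0.69 0 0 0 0; 0 -0.69 0 0 0 0; 0 -0.69 0 0 0 0; 0 -0.69 0 0 0 0; 0 -0.69 0 0 0 0; 0 -0.69 0 0 0 0",
)

```text
clock: 11.75
eef_pos: [0.5317, 0.2469, 0.3082]
orientation: [0.001, 1.0, -0.0, -0.001]
contact_force: [0.5, -0.8, -0.2]
opening: 0.997
grip_force: 0.0
```

```bash
python3 st.py
```

```text
11.75 [0.5317 0.2469 0.3082] [ 8.e-04  1.e+00 -2.e-04 -7.e-04] [ 0.53 -0.83 -0.2 ] [-0.   -0.05 -0.03] 0.9972939222844958 [-0.14  0.47 -0.48  1.83  0.27  0.91 -2.32]
```

play_rows(
  motion="0.003 -0.008 0.12 0 0 0; 0.003 -0.008 0.24 0 0 0; 0.003 -0.008 0.362 0 0 0; 0.003 -0.008 0.362 0 0 0; 0.003 -0.008 0.362 0 0 0",
)

```text
clock: 12.25
eef_pos: [0.533, 0.2478, 0.2186]
orientation: [0.001, 1.0, -0.001, -0.0]
contact_force: [0.3, -0.6, 1.4]
opening: 0.996
grip_force: 0.0
```

play_rows(
  motion="0 0 0 0 0 0; 0 0 0 0 0 0; 0 0 0 0 0 0; 0 0 0 0 0 0; 0 0 0 0 0 0; 0 0 0 0 0 0",
  claw=-1,
)

```text
clock: 12.85
eef_pos: [0.5332, 0.2492, 0.2204]
orientation: [0.0, 1.0, -0.001, 0.001]
contact_force: [-1.2, -2.5, 5.8]
opening: 0.501
grip_force: 59.9
```

```bash
python3 st.py
```

```text
12.85 [0.5332 0.2492 0.2204] [ 3.0e-04  1.0e+00 -6.0e-04  1.1e-03] [-1.19 -2.48  5.82] [-0.43  0.25  0.04] 0.5007416964355913 [-0.19  0.59 -0.43  1.88  0.35  0.75 -2.39]
```

play_rows(
  motion="0 0 -0.1 0 0 0; 0 0 -0.2 0 0 0; 0 0 -0.32 0 0 0; 0 0 -0.32 0 0 0; 0 0 -0.32 0 0 0; 0 0 -0.32 0 0 0; 0 0 -0.32 0 0 0",
)

```text
clock: 13.55
eef_pos: [0.532, 0.249, 0.2969]
orientation: [0.001, 1.0, -0.0, -0.001]
contact_force: [0.0, -0.6, -3.5]
opening: 0.499
grip_force: 62.0
```

```bash
cat > w.py <<'E'
from h import *
F=[]
for i in range(4): capture("side"); s=sense(); F.append(s["contact_force"])
print(s["clock"],np.round(F,2).tolist(),np.round(s["eef_pos"],4),s["opening"])
E
python3 w.py
```

```text
13.75 [[1.03, 0.03, -3.63], [0.69, -0.02, -3.47], [0.14, -0.14, -3.39], [0.39, -0.12, -2.55]] [0.5324 0.2494 0.2979] 0.4944670631116117
```

play_rows(
  motion="0.34 0.88 0 0 0 0; 0.34 0.88 0 0 0 0; 0.34 0.88 0 0 0 0; 0.34 0.88 0 0 0 0; 0.34 0.88 0 0 0 0",
)

```text
clock: 14.25
eef_pos: [0.6184, 0.025, 0.2983]
orientation: [0.001, 1.0, -0.002, 0.0]
contact_force: [0.4, -0.5, -3.3]
opening: 0.498
grip_force: 62.2
```

play_rows(
  motion="0 0.877 0 0 0 0; 0 0.877 0 0 0 0; 0 0.877 0 0 0 0; 0 0.877 0 0 0 0; 0 0.877 0 0 0 0; 0 0.877 0 0 0 0; 0 0.877 0 0 0 0; 0 0.877 0 0 0 0",
)

```text
clock: 15.05
eef_pos: [0.6175, -0.1879, 0.2986]
orientation: [-0.001, 1.0, 0.001, -0.0]
contact_force: [0.9, 1.1, -3.5]
opening: 0.5
grip_force: 62.3
```

```bash
python3 w.py
```

```text
15.25 [[-0.25, -0.01, -2.93], [-0.01, -0.17, -2.85], [0.43, 1.1, -3.32], [0.39, 0.0, -2.97]] [ 0.6175 -0.1885  0.2988] 0.5002747575217441
```

play_rows(
  motion="0 0.006 0.1 0 0 0; 0 0.006 0.15 0 0 0; 0 0.006 0.174 0 0 0; 0 0.006 0.174 0 0 0; 0 0.006 0.174 0 0 0",
)

```text
clock: 15.75
eef_pos: [0.6176, -0.1912, 0.2557]
orientation: [0.0, 1.0, -0.0, 0.0]
contact_force: [0.0, 0.5, -3.8]
opening: 0.501
grip_force: 62.3
```

play_rows(
  motion="0 0 0.012 0 0 0; 0 0 0.024 0 0 0; 0 0 0.024 0 0 0",
)

```text
clock: 16.05
eef_pos: [0.6171, -0.1914, 0.249]
orientation: [0.0, 1.0, -0.0, -0.0]
contact_force: [0.1, 0.3, -4.0]
opening: 0.502
grip_force: 62.3
```

```bash
python3 st.py
```

```text
16.05 [ 0.6171 -0.1914  0.249 ] [ 0.e+00  1.e+00 -4.e-04 -1.e-04] [ 0.06  0.3  -3.99] [ 0.01 -0.05  0.03] 0.5022895636223664 [ 0.51  0.62 -0.39  1.72  0.29  0.86 -1.58]
```

play_rows(
  motion="0 0 0.008 0 0 0; 0 0 0.016 0 0 0; 0 0 0.024 0 0 0; 0 0 0.032 0 0 0; 0 0 0.036 0 0 0; 0 0 0.036 0 0 0",
)

```text
clock: 16.65
eef_pos: [0.6172, -0.1914, 0.2399]
orientation: [-0.0, 1.0, -0.0, -0.0]
contact_force: [-0.0, -0.4, -4.5]
opening: 0.498
grip_force: 62.3
```

```bash
python3 st.py
```

```text
16.65 [ 0.6172 -0.1914  0.2399] [-1.e-04  1.e+00 -4.e-04 -2.e-04] [-0.05 -0.36 -4.51] [-0.01 -0.03  0.01] 0.498072553833296 [ 0.5   0.63 -0.38  1.73  0.3   0.84 -1.58]
```

play_rows(
  motion="0 0 0.008 0 0 0; 0 0 0.015 0 0 0; 0 0 0.022 0 0 0; 0 0 0.028 0 0 0; 0 0 0.028 0 0 0; 0 0 0.028 0 0 0",
)

```text
clock: 17.25
eef_pos: [0.6175, -0.1914, 0.2336]
orientation: [0.0, 1.0, -0.0, 0.0]
contact_force: [-1.7, -0.6, 3.7]
opening: 0.495
grip_force: 62.8
```

```bash
python3 st.py
```

```text
17.25 [ 0.6175 -0.1914  0.2336] [ 1.e-04  1.e+00 -4.e-04  5.e-04] [-1.67 -0.57  3.69] [ 0.13  0.21 -0.05] 0.4945307369609339 [ 0.5   0.63 -0.38  1.73  0.3   0.83 -1.59]
```

Pad is moving, about 2.5 mm to go.

play_rows(
  motion="-0.002 0 0.005 0 0 0; -0.002 0 0.01 0 0 0; -0.002 0 0.01 0 0 0; -0.002 0 0.01 0 0 0",
)

```text
clock: 17.65
eef_pos: [0.6172, -0.1915, 0.2313]
orientation: [0.0, 1.0, -0.0, 0.001]
contact_force: [-0.2, 0.1, 5.5]
opening: 0.5
grip_force: 62.9
```

```bash
python3 st.py
```

```text
17.65 [ 0.6172 -0.1915  0.2313] [ 2.e-04  1.e+00 -4.e-04  9.e-04] [-0.15  0.05  5.51] [0.1  0.12 0.01] 0.4997733534946318 [ 0.5   0.64 -0.38  1.74  0.3   0.83 -1.59]
```

play_rows(
  motion="0 0 0.003 0 0 0; 0 0 0.006 0 0 0; 0 0 0.006 0 0 0; 0 0 0.006 0 0 0",
)

```text
clock: 18.05
eef_pos: [0.6175, -0.1914, 0.2312]
orientation: [0.0, 1.0, -0.0, 0.001]
contact_force: [-3.4, 0.4, 14.2]
opening: 0.498
grip_force: 63.4
```

```bash
python3 st.py
```

```text
18.05 [ 0.6175 -0.1914  0.2312] [ 4.0e-04  1.0e+00 -5.0e-04  1.2e-03] [-3.36  0.43 14.21] [0.24 0.64 0.01] 0.49772120902663175 [ 0.5   0.64 -0.38  1.73  0.3   0.82 -1.59]
```

play_rows(
  motion="0 0 -0.004 0 0 0; 0 0 -0.008 0 0 0",
)

```text
clock: 18.25
eef_pos: [0.617, -0.1914, 0.2314]
orientation: [0.0, 1.0, -0.0, 0.001]
contact_force: [1.6, 0.5, 0.4]
opening: 0.494
grip_force: 62.5
```

play_rows(
  motion="0 0 0 0 0 0; 0 0 0 0 0 0; 0 0 0 0 0 0; 0 0 0 0 0 0",
  claw=1,
)

```text
clock: 18.65
eef_pos: [0.6166, -0.1914, 0.2308]
orientation: [-0.0, 1.0, -0.0, -0.0]
contact_force: [-0.6, 1.0, 0.7]
opening: 0.998
grip_force: 0.0
```

play_rows(
  motion="0 0 -0.1 0 0 0; 0 0 -0.2 0 0 0; 0 0 -0.32 0 0 0; 0 0 -0.32 0 0 0",
)

```text
clock: 19.05
eef_pos: [0.6182, -0.1914, 0.3157]
orientation: [0.001, 1.0, -0.0, 0.004]
contact_force: [0.9, 0.3, 0.5]
opening: 0.997
grip_force: 0.0
```

play_rows(
  motion="-0.1 -0.88 0 0 0 0; -0.1 -0.88 0 0 0 0; -0.1 -0.88 0 0 0 0; -0.1 -0.88 0 0 0 0; -0.1 -0.88 0 0 0 0",
)

```text
clock: 19.55
eef_pos: [0.5905, 0.0347, 0.3109]
orientation: [-0.001, 1.0, 0.003, -0.0]
contact_force: [-0.9, -0.1, 0.2]
opening: 1.0
grip_force: 0.0
```

play_rows(
  motion="-0.55 -0.76 0 0 0 0; -0.55 -0.76 0 0 0 0; -0.55 -0.76 0 0 0 0; -0.55 -0.76 0 0 0 0; -0.55 -0.76 0 0 0 0; -0.55 -0.76 0 0 0 0; -0.55 -0.76 0 0 0 0",
)

```text
clock: 20.25
eef_pos: [0.4541, 0.2191, 0.3108]
orientation: [0.0, 1.0, 0.001, -0.0]
contact_force: [0.1, -1.0, -0.4]
opening: 1.002
grip_force: 0.0
```

```bash
python3 st.py
```

```text
20.25 [0.4541 0.2191 0.3108] [ 3.e-04  1.e+00  7.e-04 -2.e-04] [ 0.1  -0.98 -0.37] [-0.01 -0.   -0.01] 1.0023692590974287 [-0.09  0.35 -0.54  2.01  0.24  0.84 -2.33]
```

play_rows(
  motion="-0.004 -0.115 0 0 0 0; -0.004 -0.115 0 0 0 0; -0.004 -0.115 0.12 0 0 0; -0.004 -0.115 0.24 0 0 0; -0.004 -0.115 0.3 0 0 0; -0.004 -0.115 0.374 0 0 0; -0.004 -0.115 0.374 0 0 0; -0.004 -0.115 0.374 0 0 0",
)

```text
clock: 21.05
eef_pos: [0.4543, 0.2464, 0.2175]
orientation: [0.0, 1.0, -0.001, -0.0]
contact_force: [0.4, 0.3, 0.1]
opening: 0.998
grip_force: 0.0
```

```bash
python3 st.py
```

```text
21.05 [0.4543 0.2464 0.2175] [ 4.0e-04  1.0e+00 -1.3e-03 -3.0e-04] [0.42 0.28 0.07] [0.03 0.04 0.04] 0.9982379838602684 [-0.21  0.51 -0.47  2.05  0.37  0.67 -2.49]
```

play_rows(
  motion="-0.006 -0.004 0 0 0 0; -0.006 -0.004 0 0 0 0",
)

```text
clock: 21.25
eef_pos: [0.4523, 0.2486, 0.2186]
orientation: [-0.0, 1.0, -0.001, 0.001]
contact_force: [0.9, -0.3, 0.1]
opening: 0.999
grip_force: 0.0
```

play_rows(
  motion="0 0 0 0 0 0; 0 0 0 0 0 0; 0 0 0 0 0 0; 0 0 0 0 0 0; 0 0 0 0 0 0; 0 0 0 0 0 0",
  claw=-1,
)

```text
clock: 21.85
eef_pos: [0.4522, 0.2478, 0.2183]
orientation: [0.001, 1.0, -0.001, 0.0]
contact_force: [-3.0, -2.9, 6.3]
opening: 0.498
grip_force: 59.9
```

```bash
python3 st.py
```

```text
21.85 [0.4522 0.2478 0.2183] [ 1.e-03  1.e+00 -7.e-04  1.e-04] [-3.01 -2.95  6.32] [-0.62  0.28 -0.08] 0.4982632420791333 [-0.21  0.51 -0.47  2.05  0.37  0.67 -2.5 ]
```

play_rows(
  motion="0 0 -0.1 0 0 0; 0 0 -0.2 0 0 0; 0 0 -0.32 0 0 0; 0 0 -0.32 0 0 0; 0 0 -0.32 0 0 0; 0 0 -0.32 0 0 0; 0 0 -0.32 0 0 0",
)

```text
clock: 22.55
eef_pos: [0.4515, 0.2479, 0.2958]
orientation: [0.001, 1.0, -0.0, -0.002]
contact_force: [-0.2, 0.2, -7.5]
opening: 0.498
grip_force: 63.6
```

```bash
python3 w.py
```

```text
22.75 [[-0.73, 0.17, -6.86], [0.06, 0.21, -7.65], [0.25, -0.12, -7.59], [0.71, -0.21, -7.3]] [0.452  0.2484 0.297 ] 0.4985782948675153
```

play_rows(
  motion="0.3 0.9 0 0 0 0; 0.3 0.9 0 0 0 0; 0.3 0.9 0 0 0 0; 0.3 0.9 0 0 0 0; 0.3 0.9 0 0 0 0",
)

```text
clock: 23.25
eef_pos: [0.5276, 0.0196, 0.2975]
orientation: [0.001, 1.0, -0.002, 0.0]
contact_force: [-0.7, 0.3, -6.7]
opening: 0.495
grip_force: 63.9
```

play_rows(
  motion="0.178 0.153 0 0 0 0; 0.178 0.153 0 0 0 0; 0.178 0.153 0 0 0 0; 0.178 0.153 0 0 0 0; 0.178 0.153 0 0 0 0; 0.178 0.153 0 0 0 0",
)

```text
clock: 23.85
eef_pos: [0.5707, -0.0136, 0.2977]
orientation: [-0.0, 1.0, 0.001, -0.0]
contact_force: [-0.2, 0.5, -7.3]
opening: 0.501
grip_force: 64.1
```

```bash
python3 w.py
```

```text
24.05 [[-0.26, 0.02, -6.93], [-0.94, -0.59, -6.84], [-0.07, -0.28, -6.33], [-0.12, 0.42, -6.62]] [ 0.5712 -0.0144  0.2978] 0.4976712407564547
```

play_rows(
  motion="0.001 0 0.1 0 0 0; 0.001 0 0.15 0 0 0; 0.001 0 0.178 0 0 0; 0.001 0 0.178 0 0 0; 0.001 0 0.178 0 0 0",
)

```text
clock: 24.55
eef_pos: [0.5719, -0.0147, 0.2536]
orientation: [-0.0, 1.0, -0.0, 0.0]
contact_force: [0.8, 0.1, -6.1]
opening: 0.5
grip_force: 64.0
```

play_rows(
  motion="0 0 0.012 0 0 0; 0 0 0.022 0 0 0; 0 0 0.022 0 0 0",
)

```text
clock: 24.85
eef_pos: [0.5716, -0.0149, 0.2477]
orientation: [0.0, 1.0, -0.0, -0.0]
contact_force: [-0.0, 1.1, -6.8]
opening: 0.502
grip_force: 64.0
```

```bash
python3 st.py
```

```text
24.85 [ 0.5716 -0.0149  0.2477] [ 1.e-04  1.e+00 -4.e-04 -0.e+00] [-0.01  1.13 -6.77] [-0.01  0.03 -0.  ] 0.5015032629461887 [ 0.28  0.52 -0.43  1.91  0.3   0.77 -1.89]
```

Clean entry. Down to a foot height of about 0.030 m.

play_rows(
  motion="0 0 0.008 0 0 0; 0 0 0.016 0 0 0; 0 0 0.024 0 0 0; 0 0 0.032 0 0 0; 0 0 0.038 0 0 0; 0 0 0.038 0 0 0",
)

```text
clock: 25.45
eef_pos: [0.5715, -0.0149, 0.2379]
orientation: [0.0, 1.0, -0.0, -0.0]
contact_force: [0.6, -0.4, -6.7]
opening: 0.502
grip_force: 64.0
```

```bash
python3 st.py
```

```text
25.45 [ 0.5715 -0.0149  0.2379] [ 0.e+00  1.e+00 -3.e-04 -3.e-04] [ 0.61 -0.42 -6.65] [-0.06  0.05  0.04] 0.5016173229686833 [ 0.27  0.54 -0.42  1.91  0.31  0.76 -1.9 ]
```

play_rows(
  motion="0 0 0.008 0 0 0; 0 0 0.015 0 0 0; 0 0 0.022 0 0 0; 0 0 0.028 0 0 0; 0 0 0.028 0 0 0; 0 0 0.028 0 0 0",
)

```text
clock: 26.05
eef_pos: [0.5719, -0.0148, 0.2315]
orientation: [0.0, 1.0, -0.0, 0.0]
contact_force: [-0.4, -0.3, 0.8]
opening: 0.499
grip_force: 64.6
```

```bash
python3 st.py
```

```text
26.05 [ 0.5719 -0.0148  0.2315] [ 0.e+00  1.e+00 -4.e-04  5.e-04] [-0.39 -0.27  0.77] [-0.01  0.14  0.01] 0.4987111641661977 [ 0.27  0.55 -0.42  1.91  0.32  0.74 -1.9 ]
```

play_rows(
  motion="0 0 0.005 0 0 0; 0 0 0.01 0 0 0; 0 0 0.01 0 0 0; 0 0 0.01 0 0 0",
)

```text
clock: 26.45
eef_pos: [0.5719, -0.0148, 0.2292]
orientation: [0.0, 1.0, -0.0, 0.0]
contact_force: [-2.3, -1.1, 4.9]
opening: 0.496
grip_force: 64.9
```

```bash
python3 st.py
```

```text
26.45 [ 0.5719 -0.0148  0.2292] [ 1.e-04  1.e+00 -4.e-04  5.e-04] [-2.3  -1.08  4.91] [0.08 0.38 0.06] 0.4960736685044295 [ 0.27  0.55 -0.41  1.92  0.32  0.74 -1.9 ]
```

play_rows(
  motion="-0.001 0 0.002 0 0 0; -0.001 0 0.004 0 0 0; -0.001 0 0.004 0 0 0",
)

```text
clock: 26.75
eef_pos: [0.5719, -0.0148, 0.2291]
orientation: [0.0, 1.0, -0.0, 0.001]
contact_force: [-3.4, -1.1, 10.6]
opening: 0.505
grip_force: 65.5
```

```bash
python3 st.py
```

```text
26.75 [ 0.5719 -0.0148  0.2291] [ 2.e-04  1.e+00 -5.e-04  9.e-04] [-3.43 -1.05 10.63] [0.02 0.69 0.03] 0.5049418665783976 [ 0.27  0.55 -0.41  1.92  0.32  0.74 -1.9 ]
```

Stop reached: 17 N of load and no further motion. Release, raise and move clear.

play_rows(
  motion="0 0 -0.004 0 0 0; 0 0 -0.007 0 0 0",
)

```text
clock: 26.95
eef_pos: [0.5716, -0.0149, 0.2293]
orientation: [-0.0, 1.0, -0.0, 0.001]
contact_force: [0.7, -0.1, -3.7]
opening: 0.497
grip_force: 64.4
```

play_rows(
  motion="0 0 0 0 0 0; 0 0 0 0 0 0; 0 0 0 0 0 0; 0 0 0 0 0 0",
  claw=1,
)

```text
clock: 27.35
eef_pos: [0.5714, -0.0148, 0.2293]
orientation: [-0.0, 1.0, -0.0, -0.0]
contact_force: [-0.1, 0.0, 0.6]
opening: 1.0
grip_force: 0.0
```

play_rows(
  motion="0 0 -0.1 0 0 0; 0 0 -0.2 0 0 0; 0 0 -0.32 0 0 0; 0 0 -0.48 0 0 0; 0 0 -0.48 0 0 0; 0 0 -0.48 0 0 0",
)

```text
clock: 27.95
eef_pos: [0.5715, -0.0148, 0.3504]
orientation: [0.0, 1.0, -0.0, 0.001]
contact_force: [-0.6, -0.7, -0.4]
opening: 1.0
grip_force: 0.0
```

play_rows(
  motion="-0.1 -0.8 0 0 0 0; -0.1 -0.8 0 0 0 0; -0.1 -0.8 0 0 0 0; -0.1 -0.8 0 0 0 0; -0.1 -0.8 0 0 0 0; -0.1 -0.8 0 0 0 0; -0.1 -0.8 0 0 0 0",
)

```text
clock: 28.65
eef_pos: [0.5467, 0.1836, 0.3482]
orientation: [0.001, 1.0, -0.001, -0.001]
contact_force: [1.5, -0.4, 0.0]
opening: 1.002
grip_force: 0.0
```

Run:
```python
from h import *
t=capture("top"); s=capture("side")
a=cv2.resize(t["color"][172:282,232:352],None,fx=3,fy=3,interpolation=cv2.INTER_CUBIC)
im=cv2.resize(s["color"][120:270,200:350],None,fx=2.2,fy=2.2,interpolation=cv2.INTER_CUBIC)
o=(200,120)
# expected home top rims (z=0.091), green
def d(img,c,p,o,k):
    pts=[(proj(c,np.array(p)+.022*np.array([np.cos(x),np.sin(x),0]))-o+.5)*k-.5 for x in np.linspace(0,6.28,60)]
    cv2.polylines(img,[np.round(pts).astype(np.int32)],True,(0,255,0),1)
for p in ((.5724,-.0165,.091),(.6173,-.1923,.091),(.4794,-.1275,.091)): d(a,t,p,(232,172),3); d(im,s,p,o,2.2)
im=im[:330]; print(sense()["clock"])
cv2.imwrite("pics/end.png",np.hstack([a,im]))
```

```text
28.75
```

View pics/end.png

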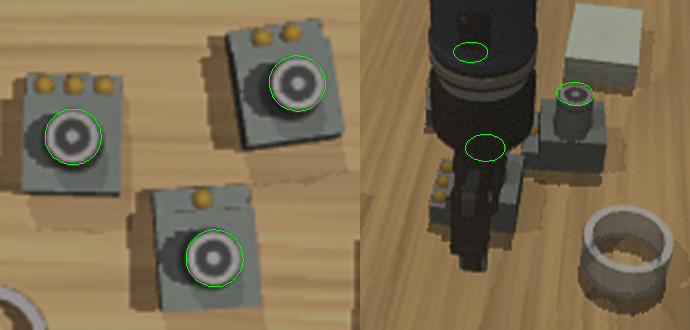

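All three hub tops match the expected home rims in the top crop, at (72,137), (297,83) and (214,258). The side crop shows only the one-rivet well (575,93), which also matches; the arm hides the other two.

```bash
python3 -c "
from station import *
print(job_done())"
```

```text
the job is handed in; nothing more can be done
None
```

Job handed in at about 29 s: hollow, canister and solid hubs are in the one-, two- and three-rivet wells, each pressed to its stop with about 17–20 N and released, with the bystanders left untouched.

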